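# Lock the stall's display case with its bar

## Task

Lock up the display case: slide its clear lid towards the front rail until the lug that sticks out from the lid stands in line with the two fixed lugs, then slide the steel locking bar along its ledge through all three lugs until it is fully home against the closed end of the last one. The lid's lug is mounted carelessly, up to a centimetre to one side or the other, so feel for it rather than trust the lid. Let go of everything, and leave the clock, the mug and the vase where they stand.

Things in the scene. Friction and masses are not known exactly. Their poses are not given: they have to be found in the camera images.
- case: Wooden case fixed to the table. Origin on the table under the bar line (axis of all three holes: along case y, at x = 0, 88 mm up). x: from front rail to back; y: from lugs to ledge; z up. Spans x -38..210, y -150..290 mm. Holes are 19 mm square, mouths eased 1.5 mm, in upright steel lugs (fixed ones 34 mm wide), tops 105 mm up. A fixed clear pane (top 71 mm up) covers the back from y = 20 mm on.
- ledge (a point): Point on the bar line on top of the ledge, at case (0, 151, 80) mm: the raised flat front rail, y = 12 to 290 mm, where the bar lies. Two battens, 4 mm high and 7 mm wide, run along it, inner faces 18 mm either side of the bar line. Below y = 12 mm the rail is 12 mm lower, so there only the lugs carry the bar.
- lug_a (a point): Centre of the hole's mouth of the first fixed lug (10 mm thick), the face that looks to the bar: case (0, 10, 88) mm.
- lug_c (a point): Centre of the hole's mouth of the last fixed lug: case (0, -120, 88) mm. Blind hole: 14 mm deep, closed by a steel plate on which the bar's tip stops. A bar stopped with its tip at case y about -55 mm is striking the lid's lug instead (the tip enters a hole only within some 3 mm of its centre): feel where that lug is, shift the lid, or straighten the bar.
- lid (a joint): Lid slide along case x, m. Positive: lid slid away to the back (at most 0.055); stop at -0.016 is too far to the front. Stays where left; about 2.5 N moves it. Its lug (48 mm wide, 10 mm thick, mouth at case y -55 mm, hole and plate centred at case x = lid value + c) is clamped by a screw with an unmeasured error c within +-12 mm, new each time, so in line means lid = -c. The lug takes 20 N to shift on the lid.
- lid_knob (a point): Centre of the top of the lid's wooden knob: upright cylinder, 24 mm diameter, standing 25 mm above the lid's frame, top 103.5 mm above the table, at case (80 mm + lid value, -60 mm). The lid's frame top is 78.5 mm and its clear panel 75.5 mm above the table.
- bar: Loose steel bar, 16 x 16 mm square, 200 mm long, about 0.4 kg, along its own y axis; origin at the centre of its underside, z up. -y end: the tip, last 10 mm tapering to 13.5 mm square; +y end: flat tail. Starts on the ledge, tip 15 to 55 mm before lug_a, some mm off the bar line and askew. Fully home its origin is at case (0, -34, 80) mm and 56 mm stand out before lug_a.
- bar_tip (a point): Centre of the bar's tip face: bar (0, -100, 8) mm. Fully home at case (0, -134, 88) mm.
- bar_tail (a point): Centre of the bar's flat rear end: bar (0, 100, 8) mm.
- clock: Bystander: brass alarm clock, 90 mm dial, 114 mm high, on the table beyond the case's -y end. Origin under its base.
- mug: Bystander: white mug, 76 mm wide, 85 mm high, on the table beyond the case's -y end. Origin under its base.
- vase: Bystander: small blue vase, 64 mm wide, 95 mm high, standing on the case's fixed pane behind the ledge. Origin under its base.
Not all that is in view belongs to the job. There is more than one size of the bar; the one meant has the size given above.

How it is judged:
By the outcome, as a careful person would: the job done as asked, in the order asked, and still so for the second after the job is handed in, with the robot touching nothing.
It also fails if it takes over 72 s, if anything falls off the work surface, if the arm or the gripper's body presses on something with over 40 N, if the wrist force passes 120 N, or if a joint passes its speed limit or range.

## Robot

A 7-joint arm with a two-finger parallel gripper is mounted at the origin on the work surface. World frame = base frame: x ahead of the robot, y to its left, z up, the work surface at z = 0. Lengths are in m, angles in rad, forces in N, time in s.
With the tool pointing down it reaches from about 0.425 to 0.975 m from the base axis. Payload 16.7 kg.
Tool frame: the origin (TCP) lies at the very end of the fingers, on their centre line; the grasp point (between the pads) lies 19 mm behind it; z points along the fingers, y is the line along which they close (so a half turn about z gives the same grasp; the last joint's range is limited). The gripper opens to 85 mm and grips with 20 to 120 N. Pads are 22 mm wide; open, the fingers measure 114 mm over their backs; the gripper's body (76 mm by 85 mm) begins 54 mm behind the grasp point. The pads swing forward as they close: fully open they stand 13 mm farther back than shut.
Start: joints at [1.121, 0.426, 0.074, 1.606, -0.034, 1.111, -0.067], TCP at [0.199, -0.645, 0.231] pointing down, gripper open.
Joint ranges: [-2.85, 2.85], [-0.5, 2.14], [-1.23, 1.37], [0.21, 2.46], [-1.02, 4.16], [0.16, 2.05], [-2.73, 2.73]. Speed limits (rad/s): [1.89, 1.89, 2.39, 2.39, 3.01, 3.01, 3.01].

## Interface

Orientations are given as a rotation vector (axis times angle).
In Python, from cell import robot gives the robot as it stands. The module is installed in compiled form; this text tells all that it offers.
- The arm moves only by the tool apply_moves, never from a script. Its argument "steps" is a list of rows, each an object with "delta_rot": the turn, a rotation vector about the tool's x, y, z in rad, a list of three; "offset": the shift along the tool's x, y, z in m, a list of three; "fingers": the finger opening in m, from 0 to 0.0854. In form: [{"delta_rot": [rx, ry, rz], "offset": [dx, dy, dz], "fingers": fingers}, ...]. A call has 1 to 10 rows; each row shifts and turns the commanded pose from where the row before left it, along the tool's axes as they then stand; what a row does not reach is not made up. A row lasts 1/8 s, in which the tool goes at most 62.5 mm and 10.7 degrees, less where a joint would pass 70% of its speed; a pose out of reach is approached as far as the arm can. A call with a gripper value outside its range is refused whole. The fingers move at their own pace and stop on an object; "squeeze" is the grip in N (left out, the last holds). Time passes only in rows, so rows that do not move let the fingers close. It gives the time, the measured TCP pose, the force, the opening and the grip force at its end, in the units of the state.
- robot.get_obs(): the state, without advancing time (a new reading comes with each control period).
- robot.snapshot(name): name is "side" or "top" or "wrist"; returns the picture (480x640x3 uint8, red, green, blue); there is no depth.
- robot.get_calibration(name): a dict with "fx", "fy", "cx", "cy" (pixels), "k1" (the pictures are not rectified: a ray, as slopes to the right and down, at radius r is drawn at 1 + k1 r^2 times it, then the intrinsics apply), "extrinsics" (4x4, takes a point from world to camera coordinates); the wrist camera has in their place "tool_from_camera" (4x4, takes a point from camera to tool coordinates, whose origin is the TCP and whose axes are the flange's). Camera axes: x right, y down, z forward; pixel columns grow to the right and rows downward; lengths in m; the calibration is good to about 2 mm. A picture is of the moment at which its call begins: read the wrist's pose just before it. get_calibration takes no time and is no camera call.
- robot.close_job(): hands the job in; it is judged then, once.
The state is a dict: "time_s": time; "qpos": joint angles; "qvel": joint speeds; "joint_efforts": joint torques, N m; "ee_pos": TCP position; "tool_rot": TCP orientation; "ft_force": force on the tool from outside, world axes, zero at the start; "ft_torque": the same for the moment, N m; "opening": finger opening in m; "grasp_force": force on a finger pad.
Only numpy, scipy, OpenCV 4.12 (cv2) and the standard library are available. Lean on these libraries where they do the work, as an engineer would, in place of code of your own. Each camera call takes 0.05 s, during which the arm holds its last target. There are 200 camera calls.

## Working session

There is one attempt and no reset: what is moved stays moved. The work goes in short steps, Python scripts to look and compute and a tool call to move; the robot and the scene stay as the last step left them, time stands still between calls to the robot, and variables do not carry over. Pictures are saved under pics/ and viewed, at most 10 in all, crops included, and the job is handed in when it is done.

Besides the shell and the picture viewer there is one more tool, called after "Request:" as name(argument=value, ...), one argument or row to a line, values as JSON. apply_moves: Moves the arm, as the interface text tells. Its arguments: {"type":"object","properties":{"steps":{"type":"array","items":{"type":"object","properties":{"delta_rot":{"type":"array","items":{"type":"number"}},"offset":{"type":"array","items":{"type":"number"}},"fingers":{"type":"number"}}}},"squeeze":{"type":"number"}},"required":["steps"]}

```bash
mkdir -p pics
python3 - <<'E'
from cell import robot
import cv2,numpy as np
print(robot.get_obs())
for n in("top","side"):
    cv2.imwrite(f"pics/{n}0.png",robot.snapshot(n)[...,::-1]); 
for n in("top","side","wrist"): print(n,robot.get_calibration(n))
E
```

```text
{'time_s': 0.0, 'qpos': array([ 1.12151257,  0.42667523,  0.07385252,  1.60662629, -0.03411463,
        1.11079253, -0.06714366]), 'qvel': array([-9.06512370e-04,  4.08108957e-04,  3.98930174e-04,  7.52616439e-04,
       -5.93896859e-05, -1.23160023e-03, -2.33099397e-04]), 'joint_efforts': array([ 6.25339580e-04, -9.49833727e+01,  3.76113474e+00, -4.63525808e+01,
        1.92461192e-02,  1.00824708e-02,  1.24283918e-05]), 'ee_pos': array([ 0.19918958, -0.64450806,  0.23064   ]), 'tool_rot': array([-3.10518531e+00, -4.68826227e-01,  4.07830637e-04]), 'ft_force': array([-0.4174013 , -0.10286783,  0.78778923]), 'ft_torque': array([-0.0442465 ,  0.03190027,  0.03662156]), 'grasp_force': 0.0, 'opening': 0.08524238948208376}
top {'fx': 491.45005967464334, 'fy': 491.45005967464334, 'cx': 319.4336237718736, 'cy': 233.5636082292754, 'k1': -0.10830800533645116, 'extrinsics': array([[ 0.01968396, -0.99974124, -0.01140114, -0.01750347],
       [-0.9986929 , -0.01912276, -0.04740045,  0.46178359],
       [ 0.04717017,  0.01231927, -0.9988109 ,  1.13187302],
       [ 0.        ,  0.        ,  0.  
[... 216 characters left out ...]
7,  0.32786494],
       [-0.40412829,  0.46941784, -0.7850651 ,  0.28032841],
       [ 0.53328066, -0.57640383, -0.61916909,  1.1128591 ],
       [ 0.        ,  0.        ,  0.        ,  1.        ]])}
wrist {'fx': 384.01476535285485, 'fy': 384.01476535285485, 'cx': 313.5052355627488, 'cy': 248.95539053843262, 'k1': 0.02482021116729763, 'tool_from_camera': array([[ 3.12481046e-04, -9.54246578e-01, -2.99020686e-01,
         7.54014104e-02],
       [ 9.99999799e-01,  1.33319741e-04,  6.19559398e-04,
        -1.90904140e-04],
       [-5.51347075e-04, -2.99020819e-01,  9.54246428e-01,
        -1.41760421e-01],
       [ 0.00000000e+00,  0.00000000e+00,  0.00000000e+00,
         1.00000000e+00]])}
```

View pics/top0.png

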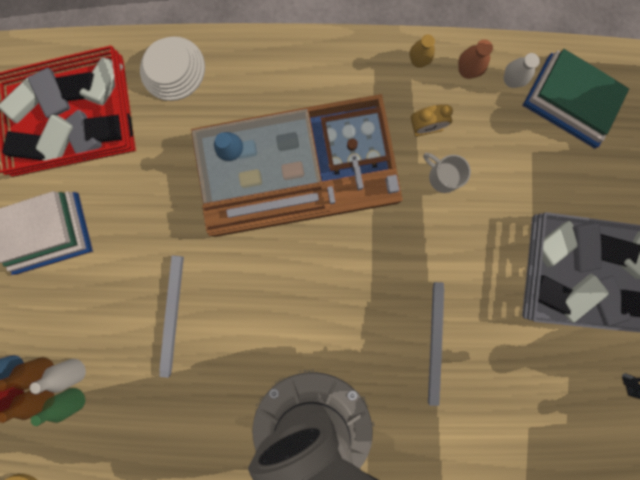

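View pics/side0.png

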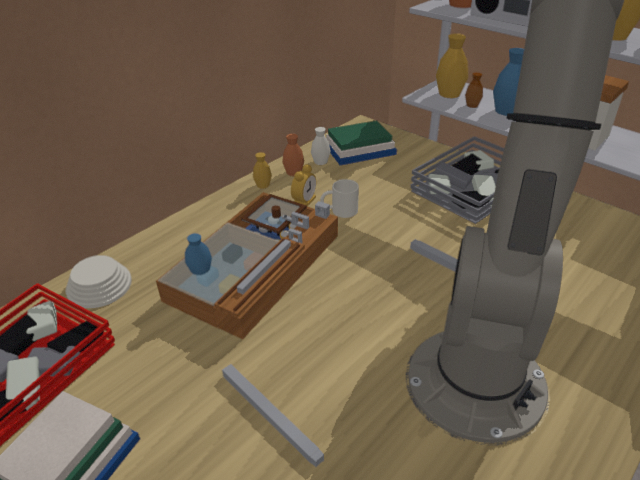

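```bash
cat > h.py <<'E'
import numpy as np,cv2
from cell import robot
from scipy.spatial.transform import Rotation as R
def cam(n,obs=None):
    c=robot.get_calibration(n)
    if n=="wrist":
        T=np.eye(4);T[:3,:3]=R.from_rotvec(obs["tool_rot"]).as_matrix();T[:3,3]=obs["ee_pos"]
        M=T@c["tool_from_camera"]
    else: M=np.linalg.inv(c["extrinsics"])
    return c,M
def world(n,px,z,obs=None):
    "pixels + world heights -> world points"
    c,M=cam(n,obs); px=np.atleast_2d(np.array(px,float))
    d=(px-[c["cx"],c["cy"]])/[c["fx"],c["fy"]]; u=d.copy()
    for _ in range(20): u=d/(1+c["k1"]*(u**2).sum(1,keepdims=True))
    r=np.c_[u,np.ones(len(u))]@M[:3,:3].T
    return M[:3,3]+r*((np.broadcast_to(z,len(u))-M[2,3])/r[:,2])[:,None]
def pix(n,P,obs=None):
    c,M=cam(n,obs); q=np.c_[np.atleast_2d(P),np.ones(len(np.atleast_2d(P)))]@np.linalg.inv(M).T
    u=q[:,:2]/q[:,2:3]; u=u*(1+c["k1"]*(u**2).sum(1,keepdims=True))
    return u*[c["fx"],c["fy"]]+[c["cx"],c["cy"]]
E
python3 - <<'E'
from h import *
i=cv2.imread("pics/top0.png")[85:247,184:410]
cv2.imwrite("pics/topc.png",cv2.resize(i,None,fx=3.5,fy=3.5,interpolation=cv2.INTER_CUBIC))
w=world("top",[[210,235],[400,201],[352,143],[358,185],[331,193],[392,183],[227,212],[318,198]],[.08,.08,.1035,.105,.105,.105,.096,.096]);print(w.round(3))
E
```

```text
[[ 0.451  0.231  0.08 ]
 [ 0.534 -0.185  0.08 ]
 [ 0.655 -0.076  0.103]
 [ 0.563 -0.09   0.105]
 [ 0.545 -0.033  0.105]
 [ 0.569 -0.163  0.105]
 [ 0.501  0.192  0.096]
 [ 0.535 -0.005  0.096]]
```

View pics/topc.png

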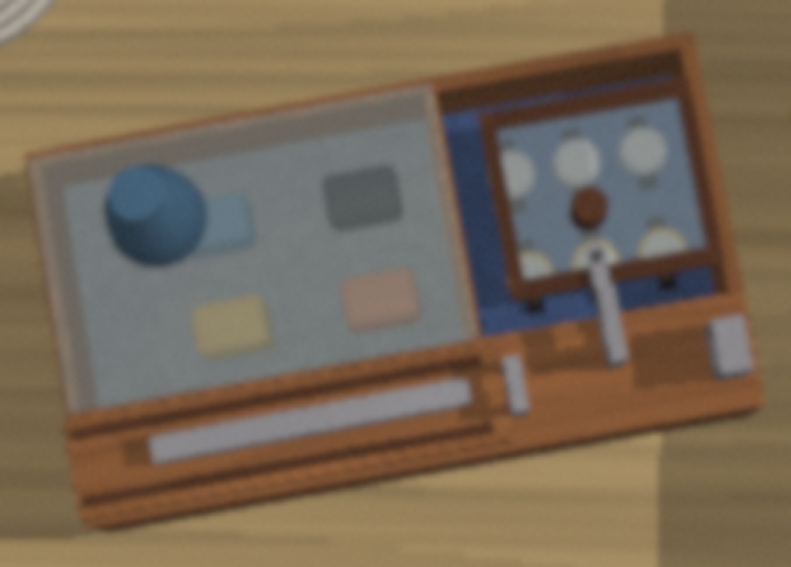

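Request:
apply_moves(
  steps=[
    {"delta_rot": [0, 0, 0.12], "offset": [0.0, 0, -0.01]},
    {"offset": [0.032, -0.039, 0]},
    {"offset": [0.032, -0.039, 0]},
    {"offset": [0.032, -0.039, 0]},
    {"offset": [0.032, -0.039, 0]},
    {"offset": [0.032, -0.039, 0]},
    {"offset": [0.032, -0.039, 0]},
    {"offset": [0.032, -0.039, 0]},
    {"offset": [0.032, -0.039, 0]},
    {"offset": [0.032, -0.039, 0]},
  ],
)

```text
schema error: expected keys delta_rot, offset, fingers
```

Request:
apply_moves(
  steps=[
    {"offset": [0.032, -0.039, 0]},
    {"offset": [0.032, -0.039, 0]},
    {"offset": [0.032, -0.039, 0]},
    {"offset": [0.032, -0.039, 0]},
    {"offset": [0.032, -0.039, 0]},
    {"offset": [0, 0, 0]},
    {"offset": [0, 0, 0]},
  ],
)

```text
schema error: expected keys delta_rot, offset, fingers
```

Run:
```python
from h import *
import pickle
o=robot.get_obs();i=robot.snapshot("wrist");pickle.dump(o,open("o1.pkl","wb"))
print(o["ee_pos"],o["tool_rot"],o["ft_force"])
cv2.imwrite("pics/w1.png",i[...,::-1])
```

```text
[ 0.19920671 -0.64455349  0.23070944] [-3.10527211e+00 -4.68955032e-01  4.02932337e-04] [ 0.32922285 -0.77981987  0.25554822]
```

View pics/w1.png

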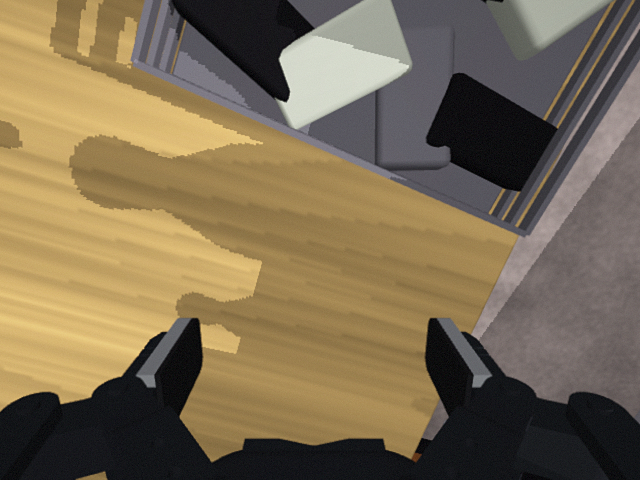

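The picture shows the start position: a wire bin at the top and the open fingers below row 320. The moves were refused because every row needs all three keys.

Request:
apply_moves(
  steps=[
    {"delta_rot": [0, 0, 0.12], "offset": [0, 0, -0.01], "fingers": 0.085},
    {"delta_rot": [0, 0, 0], "offset": [0.032, -0.039, 0], "fingers": 0.085},
    {"delta_rot": [0, 0, 0], "offset": [0.032, -0.039, 0], "fingers": 0.085},
    {"delta_rot": [0, 0, 0], "offset": [0.032, -0.039, 0], "fingers": 0.085},
    {"delta_rot": [0, 0, 0], "offset": [0.032, -0.039, 0], "fingers": 0.085},
    {"delta_rot": [0, 0, 0], "offset": [0.032, -0.039, 0], "fingers": 0.085},
    {"delta_rot": [0, 0, 0], "offset": [0.032, -0.039, 0], "fingers": 0.085},
    {"delta_rot": [0, 0, 0], "offset": [0.032, -0.039, 0], "fingers": 0.085},
    {"delta_rot": [0, 0, 0], "offset": [0.032, -0.039, 0], "fingers": 0.085},
    {"delta_rot": [0, 0, 0], "offset": [0.032, -0.039, 0], "fingers": 0.085},
  ],
)

```text
time_s: 1.4
ee_pos: [0.4204, -0.2465, 0.2414]
tool_rot: [3.129, 0.282, 0.0]
ft_force: [0.5, -0.7, -0.5]
opening: 0.0852
grasp_force: 0.0
```

Request:
apply_moves(
  steps=[
    {"delta_rot": [0, 0, 0], "offset": [0.032, -0.039, 0], "fingers": 0.085},
    {"delta_rot": [0, 0, 0], "offset": [0.032, -0.039, 0], "fingers": 0.085},
    {"delta_rot": [0, 0, 0], "offset": [0.032, -0.039, 0], "fingers": 0.085},
    {"delta_rot": [0, 0, 0], "offset": [0.032, -0.039, 0], "fingers": 0.085},
    {"delta_rot": [0, 0, 0], "offset": [0.032, -0.039, 0], "fingers": 0.085},
    {"delta_rot": [0, 0, 0], "offset": [0, 0, 0], "fingers": 0.085},
    {"delta_rot": [0, 0, 0], "offset": [0, 0, 0], "fingers": 0.085},
    {"delta_rot": [0, 0, 0], "offset": [0, 0, 0], "fingers": 0.085},
  ],
)

```text
time_s: 2.4
ee_pos: [0.5421, -0.0287, 0.2413]
tool_rot: [3.129, 0.279, -0.0]
ft_force: [0.1, -0.8, -0.8]
opening: 0.0848
grasp_force: 0.0
```

Run:
```python
from h import *
import pickle
o=robot.get_obs();i=robot.snapshot("wrist");pickle.dump(o,open("o1.pkl","wb"))
print(o["ee_pos"],o["tool_rot"],o["ft_force"])
cv2.imwrite("pics/w2.png",i[...,::-1])
```

```text
[ 0.54205557 -0.0286959   0.24127107] [ 3.12879811e+00  2.79472848e-01 -4.99273167e-04] [ 0.09196554 -0.75691978 -0.81459942]
```

View pics/w2.png

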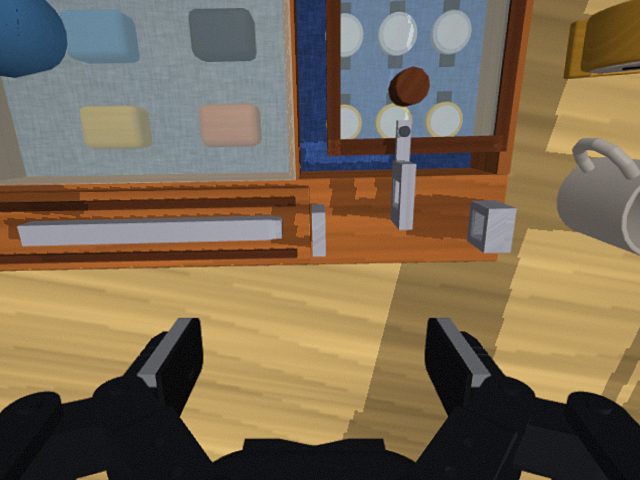

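Top view of the case: lug_a at (318,230), lid lug at (403,195), lug_c at (491,226), knob top at (413,84), bar from (20,233) to (282,228). I'll zoom in to measure them.

Run:
```python
from h import *
i=cv2.imread("pics/w2.png")
a=cv2.resize(i[150:262,275:525],(800,358),interpolation=cv2.INTER_CUBIC)
b=cv2.resize(i[180:262,0:300],(800,219),interpolation=cv2.INTER_CUBIC)
cv2.imwrite("pics/w2c.png",np.vstack([a,b]))
```

```text
(no output)
```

View pics/w2c.png

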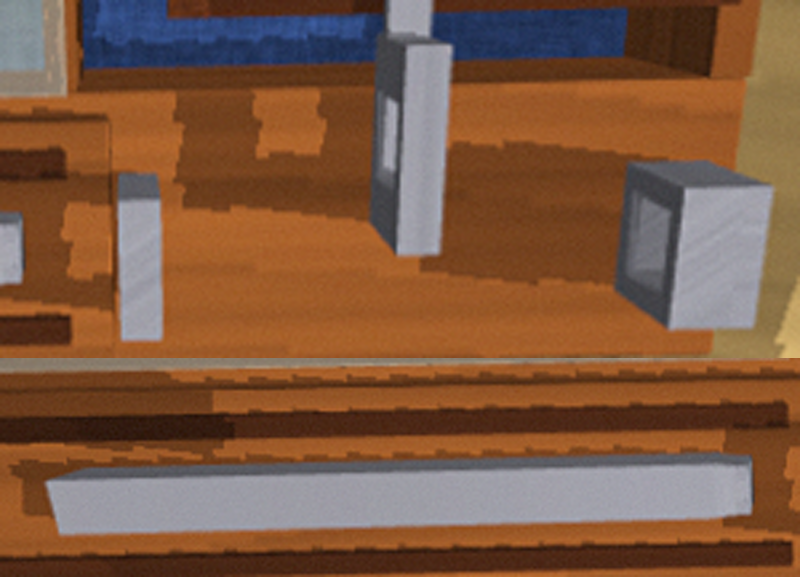

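Run:
```python
from h import *
import pickle
o=pickle.load(open("o1.pkl","rb"))
A=np.array([[118,198],[159,198],[120,341],[163,341],[402,44],[451,43],[397,256],[440,256],[685,186],[771,185],[668,329],[755,329]])/3.2+[275,150]
w=world("wrist",A,.105,o)[:,:2]
a,l,c=[w[k:k+4] for k in(0,4,8)]
for q in(a,l,c): print("size x,y",np.linalg.norm(q[0]-q[2]),np.linalg.norm(q[1]-q[3]),np.linalg.norm(q[0]-q[1]),np.linalg.norm(q[2]-q[3]))
mouthA=(a[0]+a[2])/2; mouthC=(c[0]+c[2])/2
d=mouthA-mouthC;print("a-c",np.linalg.norm(d))
# lid guide direction from lug edges
ey=d/np.linalg.norm(d); ex=np.array([ey[1],-ey[0]])
org=mouthA-.010*ey
C=lambda p:np.c_[(p-org)@ex,(p-org)@ey]*1000
print("yaw",np.degrees(np.arctan2(ex[1],ex[0])),"org",org)
print("lid lug",C(l).round(1),C(l).mean(0))
B=(np.array([[46,481],[60,535],[720,465],[722,518]])-[0,358])/2.6667+[0,180]
b=world("wrist",B,.096,o)[:,:2]; print("bar",C(b).round(1))
k=world("wrist",[[413,84]],.1035,o)[:,:2];print("knob",C(k),k)
bt=(np.array([[0,430],[785,405],[0,570],[790,545]])-[0,358])/2.6667+[0,180]
print("battens",C(world("wrist",bt,.082,o)[:,:2]).round(1))
v=world("wrist",[[20,40]],.12,o)[:,:2];print("vase",C(v))
```

```text
size x,y 0.03470130282517582 0.034722117945258896 0.009433301590696205 0.010259029683234007
size x,y 0.048433707944115154 0.04859970586415394 0.010793018266230059 0.010001882639237304
size x,y 0.0343408436559405 0.03455449128035968 0.019375652478397627 0.020367885978398656
a-c 0.12966269310991332
yaw 11.464238364976309 org [ 0.54340076 -0.03776852]
lid lug [[ 50.6 -53.8]
 [ 50.5 -64.6]
 [  2.1 -54.9]
 [  1.9 -64.9]] [ 26.28581874 -59.52949017]
bar [[  8.9 233.3]
 [ -7.1 233.4]
 [  9.7  42.1]
 [ -6.1  42.4]]
knob [[102.37864086 -59.75143451]] [[ 0.65561281 -0.07597945]]
battens [[ 21.2 253.5]
 [ 24.2  23.6]
 [-21.9 265. ]
 [-19.2  23.6]]
vase [[129.08667464 182.96044866]]
```

Request:
apply_moves(
  steps=[
    {"delta_rot": [0, 0, -0.022], "offset": [0, 0, 0], "fingers": 0.06},
    {"delta_rot": [0, 0, 0], "offset": [0.034, 0.023, 0], "fingers": 0.06},
    {"delta_rot": [0, 0, 0], "offset": [0.034, 0.023, 0], "fingers": 0.06},
    {"delta_rot": [0, 0, 0], "offset": [0.034, 0.023, 0.02], "fingers": 0.06},
    {"delta_rot": [0, 0, 0], "offset": [0, 0, 0.04], "fingers": 0.06},
    {"delta_rot": [0, 0, 0], "offset": [0, 0, 0.04], "fingers": 0.06},
    {"delta_rot": [0, 0, 0], "offset": [0, 0, 0.03], "fingers": 0.06},
    {"delta_rot": [0, 0, 0], "offset": [0, 0, 0.015], "fingers": 0.06},
    {"delta_rot": [0, 0, 0], "offset": [0, 0, 0.012], "fingers": 0.06},
    {"delta_rot": [0, 0, 0], "offset": [0, 0, 0], "fingers": 0.06},
  ],
)

```text
time_s: 3.7
ee_pos: [0.6562, -0.0748, 0.0843]
tool_rot: [-3.126, -0.316, 0.0]
ft_force: [-0.5, 0.6, -0.1]
opening: 0.0598
grasp_force: 0.0
```

Request:
apply_moves(
  steps=[
    {"delta_rot": [0, 0, 0], "offset": [0, 0, 0], "fingers": 0.015},
    {"delta_rot": [0, 0, 0], "offset": [0, 0, 0], "fingers": 0.015},
    {"delta_rot": [0, 0, 0], "offset": [0, 0, 0], "fingers": 0.015},
    {"delta_rot": [0, 0, 0], "offset": [0, 0, 0], "fingers": 0.015},
    {"delta_rot": [0, 0, 0], "offset": [0, 0, 0], "fingers": 0.015},
    {"delta_rot": [0, 0, 0], "offset": [0, 0, 0], "fingers": 0.015},
  ],
  squeeze=25,
)

```text
time_s: 4.45
ee_pos: [0.657, -0.0756, 0.0855]
tool_rot: [3.125, 0.315, 0.003]
ft_force: [0.4, -4.6, 6.5]
opening: 0.0232
grasp_force: 25.6
```

Request:
apply_moves(
  steps=[
    {"delta_rot": [0, 0, 0], "offset": [0, 0, -0.002], "fingers": 0.015},
    {"delta_rot": [0, 0, 0], "offset": [-0.0044, 0, 0], "fingers": 0.015},
    {"delta_rot": [0, 0, 0], "offset": [-0.0044, 0, 0], "fingers": 0.015},
    {"delta_rot": [0, 0, 0], "offset": [-0.0044, 0, 0], "fingers": 0.015},
    {"delta_rot": [0, 0, 0], "offset": [-0.0044, 0, 0], "fingers": 0.015},
    {"delta_rot": [0, 0, 0], "offset": [-0.0044, 0, 0], "fingers": 0.015},
    {"delta_rot": [0, 0, 0], "offset": [-0.0044, 0, 0], "fingers": 0.015},
    {"delta_rot": [0, 0, 0], "offset": [0, 0, 0], "fingers": 0.015},
    {"delta_rot": [0, 0, 0], "offset": [0, 0, 0], "fingers": 0.015},
  ],
)

```text
time_s: 5.58
ee_pos: [0.6293, -0.0812, 0.0856]
tool_rot: [3.125, 0.315, -0.003]
ft_force: [-0.5, -5.6, -9.1]
opening: 0.0226
grasp_force: 26.8
```

Request:
apply_moves(
  steps=[
    {"delta_rot": [0, 0, 0], "offset": [0, 0, 0], "fingers": 0.05},
    {"delta_rot": [0, 0, 0], "offset": [0, 0, 0], "fingers": 0.06},
    {"delta_rot": [0, 0, 0], "offset": [0, 0, 0], "fingers": 0.06},
    {"delta_rot": [0, 0, 0], "offset": [0, 0, -0.04], "fingers": 0.06},
    {"delta_rot": [0, 0, 0], "offset": [0, 0, -0.04], "fingers": 0.06},
    {"delta_rot": [0, 0, 0], "offset": [-0.025, -0.01, -0.04], "fingers": 0.06},
    {"delta_rot": [0, 0, 0], "offset": [-0.025, -0.03, 0], "fingers": 0.085},
    {"delta_rot": [0, 0, 0], "offset": [-0.025, -0.03, 0], "fingers": 0.085},
    {"delta_rot": [0, 0, 0], "offset": [0, 0, 0], "fingers": 0.085},
    {"delta_rot": [0, 0, 0], "offset": [0, 0, 0], "fingers": 0.085},
  ],
)

```text
time_s: 6.82
ee_pos: [0.5433, -0.0266, 0.2067]
tool_rot: [3.125, 0.317, 0.001]
ft_force: [-0.0, -0.8, -0.6]
opening: 0.085
grasp_force: 0.0
```

Run:
```python
from h import *
import pickle
o=robot.get_obs();i=robot.snapshot("wrist")[...,::-1];pickle.dump(o,open("o2.pkl","wb"))
print(o["ee_pos"],o["tool_rot"],o["ft_force"])
cv2.imwrite("pics/w3f.png",i)
ey=np.array([-.1987,.980]);ex=np.array([.980,.1987]);P=np.array([.5434,-.0378])+10e-3*ey
p=pix("wrist",np.r_[P,.105],o)[0];print(p)
x0=int(p[0])-45;y0=int(p[1])-80;print(x0,y0)
cv2.imwrite("pics/w3.png",cv2.resize(i[y0:y0+112,x0:x0+250],(800,358),interpolation=cv2.INTER_CUBIC))
```

```text
[ 0.5432908  -0.02658623  0.20673924] [3.12537775e+00 3.16533695e-01 1.42027904e-03] [-0.0212334  -0.76556714 -0.56506661]
[314.87348857 250.83571586]
269 170
```

View pics/w3.png

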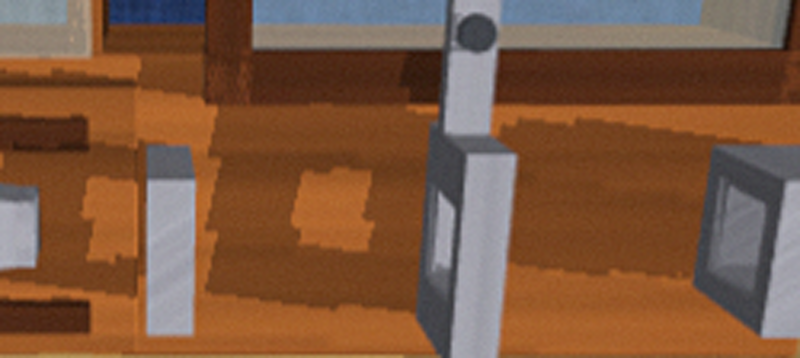

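Run:
```python
from h import *
import pickle
o=pickle.load(open("o2.pkl","rb"))
g=cv2.cvtColor(cv2.imread("pics/w3f.png"),cv2.COLOR_BGR2GRAY)
for c in(417,420): print(c,list(g[274:292,c]))
A=np.array([[147,179],[193,179],[147,336],[194,335],[466,152],[517,153],[763,337]])/3.2+[269,170]
w=world("wrist",A,.105,o)[:,:2]
a=w[:4]
for yaw in(11.46,):
  t=np.radians(yaw);ex=np.array([np.cos(t),np.sin(t)]);ey=np.array([-ex[1],ex[0]])
  ao=a.mean(0)-.005*ey
  print(ao,(np.c_[(w-ao)@ex,(w-ao)@ey]*1000).round(1))
```

```text
417 [np.uint8(157), np.uint8(163), np.uint8(158), np.uint8(160), np.uint8(155), np.uint8(158), np.uint8(158), np.uint8(160), np.uint8(155), np.uint8(158), np.uint8(159), np.uint8(159), np.uint8(152), np.uint8(132), np.uint8(126), np.uint8(122), np.uint8(121), np.uint8(124)]
420 [np.uint8(161), np.uint8(159), np.uint8(160), np.uint8(156), np.uint8(165), np.uint8(159), np.uint8(163), np.uint8(159), np.uint8(159), np.uint8(159), np.uint8(163), np.uint8(164), np.uint8(156), np.uint8(135), np.uint8(126), np.uint8(125), np.uint8(124), np.uint8(122)]
[ 0.54335631 -0.03768522] [[  17.1    9.9]
 [  17.1    0.5]
 [ -17.2    9.8]
 [ -16.9   -0.2]
 [  22.8  -54.6]
 [  22.6  -64.9]
 [ -17.1 -120.2]]
```

Request:
apply_moves(
  steps=[
    {"delta_rot": [0, 0, -0.1745], "offset": [0, 0, 0], "fingers": 0.05},
    {"delta_rot": [0, 0, -0.1745], "offset": [0, 0, 0], "fingers": 0.05},
    {"delta_rot": [0, 0, -0.1745], "offset": [0, 0, 0], "fingers": 0.05},
    {"delta_rot": [0, 0, -0.1745], "offset": [0, 0, 0], "fingers": 0.05},
    {"delta_rot": [0, 0, -0.1745], "offset": [0, 0, 0], "fingers": 0.05},
    {"delta_rot": [0, 0, -0.1745], "offset": [0, 0, 0], "fingers": 0.05},
    {"delta_rot": [0, 0, -0.1745], "offset": [0, 0, 0], "fingers": 0.05},
    {"delta_rot": [0, 0, -0.1745], "offset": [0, 0, 0], "fingers": 0.05},
    {"delta_rot": [0, 0, -0.1745], "offset": [0, 0, 0], "fingers": 0.05},
    {"delta_rot": [0, 0, 0], "offset": [0.034, 0, 0], "fingers": 0.05},
  ],
)

```text
time_s: 8.12
ee_pos: [0.5369, 0.0045, 0.2058]
tool_rot: [-1.988, -2.432, 0.0]
ft_force: [-0.2, 0.9, 0.5]
opening: 0.0496
grasp_force: 0.0
```

Request:
apply_moves(
  steps=[
    {"delta_rot": [0, 0, 0], "offset": [0.034, 0, 0], "fingers": 0.05},
    {"delta_rot": [0, 0, 0], "offset": [0.034, 0, 0], "fingers": 0.05},
    {"delta_rot": [0, 0, 0], "offset": [0.034, 0, 0], "fingers": 0.05},
    {"delta_rot": [0, 0, 0], "offset": [0.034, 0, 0], "fingers": 0.05},
    {"delta_rot": [0, 0, 0], "offset": [0.034, 0, 0], "fingers": 0.05},
    {"delta_rot": [0, 0, 0], "offset": [0, 0, 0], "fingers": 0.05},
    {"delta_rot": [0, 0, 0], "offset": [0, 0, 0], "fingers": 0.05},
  ],
)

```text
time_s: 9.0
ee_pos: [0.5026, 0.1727, 0.2061]
tool_rot: [-1.988, -2.432, 0.0]
ft_force: [0.3, -0.6, 0.1]
opening: 0.0501
grasp_force: 0.0
```

Run:
```python
from h import *
import pickle
o=robot.get_obs();i=robot.snapshot("wrist")[...,::-1];pickle.dump(o,open("o3.pkl","wb"))
print(o["ee_pos"],o["tool_rot"],o["qpos"],o["ft_force"])
cv2.imwrite("pics/w4.png",i)
```

```text
[0.50258223 0.17269633 0.20609174] [-1.98760593e+00 -2.43248046e+00  4.17918384e-04] [ 0.14676986  0.2909424  -0.70339394  1.91917931  0.22071897  1.00939064
 -0.45386086] [ 0.26080541 -0.60638093  0.06078973]
```

View pics/w4.png

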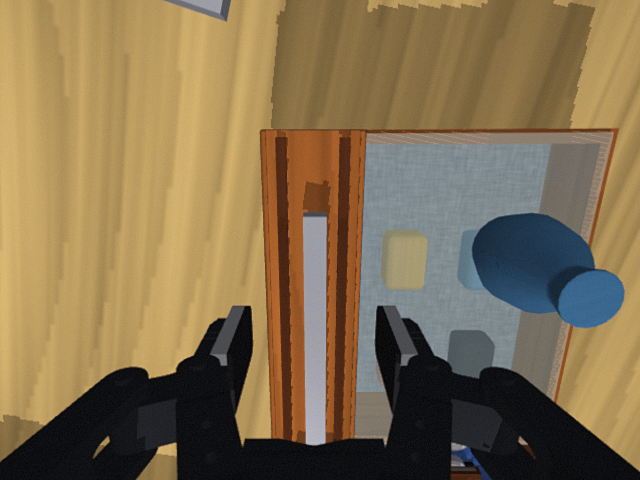

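Request:
apply_moves(
  steps=[
    {"delta_rot": [0, 0, 0], "offset": [0, 0, 0.04], "fingers": 0.04},
    {"delta_rot": [0, 0, 0], "offset": [0, 0, 0.04], "fingers": 0.04},
    {"delta_rot": [0, 0, 0], "offset": [0, 0, 0.025], "fingers": 0.04},
    {"delta_rot": [0, 0, 0], "offset": [0, 0, 0.013], "fingers": 0.04},
    {"delta_rot": [0, 0, 0], "offset": [0, 0, 0], "fingers": 0.04},
    {"delta_rot": [0, 0, 0], "offset": [0, 0, 0], "fingers": 0.005},
    {"delta_rot": [0, 0, 0], "offset": [0, 0, 0], "fingers": 0.005},
    {"delta_rot": [0, 0, 0], "offset": [0, 0, 0], "fingers": 0.005},
    {"delta_rot": [0, 0, 0], "offset": [0, 0, 0], "fingers": 0.005},
    {"delta_rot": [0, 0, 0], "offset": [0, 0, 0], "fingers": 0.005},
  ],
  squeeze=40,
)

```text
time_s: 10.3
ee_pos: [0.5028, 0.1736, 0.0895]
tool_rot: [1.986, 2.432, 0.002]
ft_force: [-0.9, -0.7, 6.9]
opening: 0.0146
grasp_force: 39.4
```

Request:
apply_moves(
  steps=[
    {"delta_rot": [0, 0, 0], "offset": [0, 0, -0.0015], "fingers": 0.005},
    {"delta_rot": [0, 0, 0], "offset": [-0.004, -0.0006, 0], "fingers": 0.005},
    {"delta_rot": [0, 0, 0], "offset": [-0.004, -0.0006, 0], "fingers": 0.005},
    {"delta_rot": [0, 0, 0], "offset": [-0.005, 0, 0], "fingers": 0.005},
    {"delta_rot": [0, 0, 0], "offset": [-0.005, 0, 0], "fingers": 0.005},
    {"delta_rot": [0, 0, 0], "offset": [-0.005, 0, 0], "fingers": 0.005},
    {"delta_rot": [0, 0, 0], "offset": [-0.005, 0, 0], "fingers": 0.005},
    {"delta_rot": [0, 0, 0], "offset": [-0.005, 0, 0], "fingers": 0.005},
    {"delta_rot": [0, 0, 0], "offset": [-0.003, 0, 0], "fingers": 0.005},
  ],
)

```text
time_s: 11.42
ee_pos: [0.5082, 0.1375, 0.0899]
tool_rot: [1.987, 2.433, 0.0]
ft_force: [0.0, 0.3, -1.1]
opening: 0.0143
grasp_force: 39.2
```

Request:
apply_moves(
  steps=[
    {"delta_rot": [0, 0, 0], "offset": [-0.008, 0, 0], "fingers": 0.005},
    {"delta_rot": [0, 0, 0], "offset": [-0.008, 0, 0], "fingers": 0.005},
    {"delta_rot": [0, 0, 0], "offset": [-0.008, 0, 0], "fingers": 0.005},
    {"delta_rot": [0, 0, 0], "offset": [-0.008, 0, 0], "fingers": 0.005},
    {"delta_rot": [0, 0, 0], "offset": [-0.006, 0, 0], "fingers": 0.005},
    {"delta_rot": [0, 0, 0], "offset": [-0.004, 0, 0], "fingers": 0.005},
    {"delta_rot": [0, 0, 0], "offset": [0, 0, 0], "fingers": 0.005},
  ],
)

```text
time_s: 12.3
ee_pos: [0.5166, 0.0963, 0.0898]
tool_rot: [1.987, 2.433, -0.0]
ft_force: [0.3, -0.6, -1.5]
opening: 0.0144
grasp_force: 39.2
```

Request:
apply_moves(
  steps=[
    {"delta_rot": [0, 0, 0], "offset": [-0.004, 0, 0], "fingers": 0.005},
    {"delta_rot": [0, 0, 0], "offset": [-0.004, 0, 0], "fingers": 0.005},
    {"delta_rot": [0, 0, 0], "offset": [-0.003, 0, 0], "fingers": 0.005},
    {"delta_rot": [0, 0, 0], "offset": [-0.003, 0, 0], "fingers": 0.005},
    {"delta_rot": [0, 0, 0], "offset": [-0.002, 0, 0], "fingers": 0.005},
    {"delta_rot": [0, 0, 0], "offset": [0, 0, 0], "fingers": 0.005},
  ],
)

```text
time_s: 13.05
ee_pos: [0.5198, 0.0807, 0.0898]
tool_rot: [1.987, 2.433, -0.0]
ft_force: [0.0, -0.2, -0.7]
opening: 0.0147
grasp_force: 39.2
```

Request:
apply_moves(
  steps=[
    {"delta_rot": [0, 0, 0], "offset": [-0.004, 0, 0], "fingers": 0.005},
    {"delta_rot": [0, 0, 0], "offset": [-0.004, 0, 0], "fingers": 0.005},
    {"delta_rot": [0, 0, 0], "offset": [-0.004, 0, 0], "fingers": 0.005},
    {"delta_rot": [0, 0, 0], "offset": [-0.004, 0, 0], "fingers": 0.005},
    {"delta_rot": [0, 0, 0], "offset": [0, 0, 0], "fingers": 0.005},
  ],
)

```text
time_s: 13.68
ee_pos: [0.523, 0.0648, 0.0898]
tool_rot: [1.987, 2.433, -0.0]
ft_force: [0.1, -1.5, -0.9]
opening: 0.0141
grasp_force: 39.3
```

Request:
apply_moves(
  steps=[
    {"delta_rot": [0, 0, 0], "offset": [-0.006, 0, 0], "fingers": 0.005},
    {"delta_rot": [0, 0, 0], "offset": [-0.006, 0, 0], "fingers": 0.005},
    {"delta_rot": [0, 0, 0], "offset": [-0.006, 0, 0], "fingers": 0.005},
    {"delta_rot": [0, 0, 0], "offset": [-0.006, 0, 0], "fingers": 0.005},
    {"delta_rot": [0, 0, 0], "offset": [-0.006, 0, 0], "fingers": 0.005},
    {"delta_rot": [0, 0, 0], "offset": [-0.004, 0, 0], "fingers": 0.005},
    {"delta_rot": [0, 0, 0], "offset": [0, 0, 0], "fingers": 0.005},
  ],
)

```text
time_s: 14.55
ee_pos: [0.5298, 0.0314, 0.0898]
tool_rot: [1.987, 2.433, -0.0]
ft_force: [0.3, -1.4, 0.2]
opening: 0.0142
grasp_force: 39.4
```

Request:
apply_moves(
  steps=[
    {"delta_rot": [0, 0, 0], "offset": [-0.003, 0, 0], "fingers": 0.005},
    {"delta_rot": [0, 0, 0], "offset": [-0.003, 0, 0], "fingers": 0.005},
    {"delta_rot": [0, 0, 0], "offset": [-0.003, 0, 0], "fingers": 0.005},
    {"delta_rot": [0, 0, 0], "offset": [-0.002, 0, 0], "fingers": 0.005},
    {"delta_rot": [0, 0, 0], "offset": [0, 0, 0], "fingers": 0.005},
  ],
)

```text
time_s: 15.18
ee_pos: [0.532, 0.021, 0.0898]
tool_rot: [1.987, 2.433, -0.0]
ft_force: [-0.6, -0.3, 2.1]
opening: 0.0143
grasp_force: 39.5
```

Request:
apply_moves(
  steps=[
    {"delta_rot": [0, 0, 0], "offset": [-0.003, 0, 0], "fingers": 0.005},
    {"delta_rot": [0, 0, 0], "offset": [-0.003, 0, 0], "fingers": 0.005},
    {"delta_rot": [0, 0, 0], "offset": [-0.003, 0, 0], "fingers": 0.005},
    {"delta_rot": [0, 0, 0], "offset": [-0.001, 0, 0], "fingers": 0.005},
    {"delta_rot": [0, 0, 0], "offset": [0, 0, 0], "fingers": 0.005},
  ],
)

```text
time_s: 15.8
ee_pos: [0.534, 0.0113, 0.0899]
tool_rot: [1.987, 2.433, 0.0]
ft_force: [0.2, 1.1, 2.1]
opening: 0.0144
grasp_force: 39.6
```

Request:
apply_moves(
  steps=[
    {"delta_rot": [0, 0, 0], "offset": [-0.001, 0, 0], "fingers": 0.005},
    {"delta_rot": [0, 0, 0], "offset": [-0.001, 0, 0], "fingers": 0.005},
    {"delta_rot": [0, 0, 0], "offset": [-0.001, 0, 0], "fingers": 0.005},
    {"delta_rot": [0, 0, 0], "offset": [0, 0, 0], "fingers": 0.005},
  ],
)

```text
time_s: 16.3
ee_pos: [0.5345, 0.0085, 0.0898]
tool_rot: [-1.987, -2.433, 0.0]
ft_force: [-0.7, 2.3, 2.2]
opening: 0.0145
grasp_force: 39.7
```

Request:
apply_moves(
  steps=[
    {"delta_rot": [0, 0, 0], "offset": [-0.001, 0, 0], "fingers": 0.005},
    {"delta_rot": [0, 0, 0], "offset": [-0.001, 0, 0], "fingers": 0.005},
    {"delta_rot": [0, 0, 0], "offset": [0, 0, 0], "fingers": 0.005},
  ],
)

```text
time_s: 16.68
ee_pos: [0.5346, 0.0082, 0.0898]
tool_rot: [-1.985, -2.434, -0.002]
ft_force: [-3.8, 10.3, 3.9]
opening: 0.0144
grasp_force: 39.7
```

Request:
apply_moves(
  steps=[
    {"delta_rot": [0, 0, 0], "offset": [0, 0, 0], "fingers": 0.035},
    {"delta_rot": [0, 0, 0], "offset": [0, 0, 0], "fingers": 0.035},
    {"delta_rot": [0, 0, 0], "offset": [0, 0, 0], "fingers": 0.035},
    {"delta_rot": [0, 0, 0], "offset": [0, 0, -0.03], "fingers": 0.035},
    {"delta_rot": [0, 0, 0], "offset": [0, 0, -0.04], "fingers": 0.04},
    {"delta_rot": [0, 0, 0], "offset": [0, 0, -0.05], "fingers": 0.05},
    {"delta_rot": [0, 0, 0], "offset": [0.04, -0.02, -0.04], "fingers": 0.085},
    {"delta_rot": [0, 0, 0], "offset": [0.04, -0.04, 0], "fingers": 0.085},
    {"delta_rot": [0, 0, 0], "offset": [0, -0.03, 0], "fingers": 0.085},
    {"delta_rot": [0, 0, 0], "offset": [0, 0, 0], "fingers": 0.085},
  ],
)

```text
time_s: 17.92
ee_pos: [0.4293, 0.0664, 0.2502]
tool_rot: [1.986, 2.432, -0.002]
ft_force: [1.0, 0.2, -0.8]
opening: 0.0852
grasp_force: 0.0
```

Run:
```python
from h import *
import pickle
o=robot.get_obs();i=robot.snapshot("wrist")[...,::-1];t=robot.snapshot("top")[...,::-1];pickle.dump(o,open("o4.pkl","wb"))
s=robot.snapshot("side")[...,::-1]
cv2.imwrite("pics/f_w.png",i)
S=cv2.resize(s[160:330,150:370],(388,300),interpolation=cv2.INTER_CUBIC)
T=cv2.resize(t[85:247,184:410],(388,300),interpolation=cv2.INTER_CUBIC)
W=cv2.resize(i,(400,300))
cv2.imwrite("pics/fin.png",np.vstack([np.hstack([S,T]),np.hstack([W,np.zeros((300,376,3),np.uint8)])]))
```

```text
(no output)
```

View pics/fin.png

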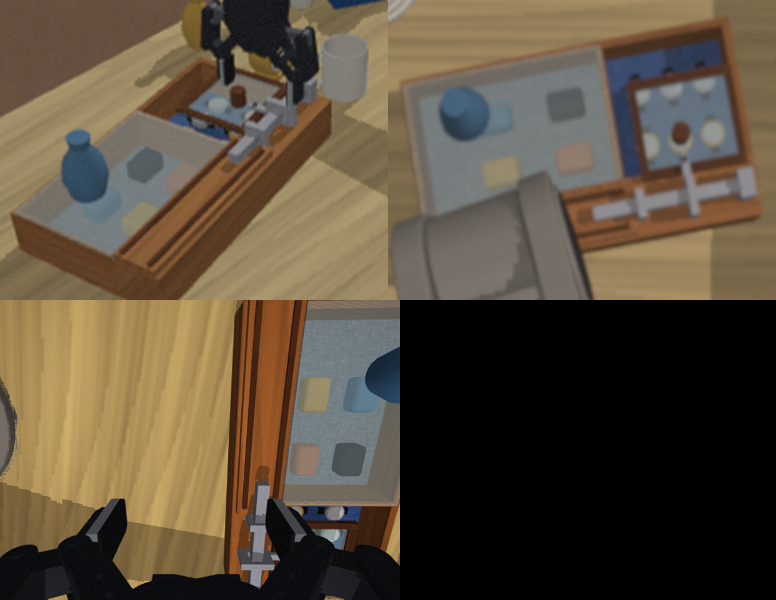

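The bar now runs through all three lugs, with its tail at about (419,290) in the full wrist picture. The bystanders haven't moved. I'll check the tail position, then hand in.

Run:
```python
from h import *
import pickle
o=pickle.load(open("o4.pkl","rb"))
P=world("wrist",[[419,290]],.096,o)[0,:2]-[.5434,-.0377]
t=np.radians(11.46);x,y=P@[np.cos(t),np.sin(t)],P@[-np.sin(t),np.cos(t)]
print(x,y)
if abs(y-.066)<.004: print(robot.close_job())
```

```text
-0.0040396832005873545 0.07234215972234644
```

Run:
```python
from h import *
i=cv2.imread("pics/f_w.png")
cv2.imwrite("pics/f_wc.png",cv2.resize(i[270:430,340:490],(563,600),interpolation=cv2.INTER_CUBIC))
```

```text
(no output)
```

View pics/f_wc.png

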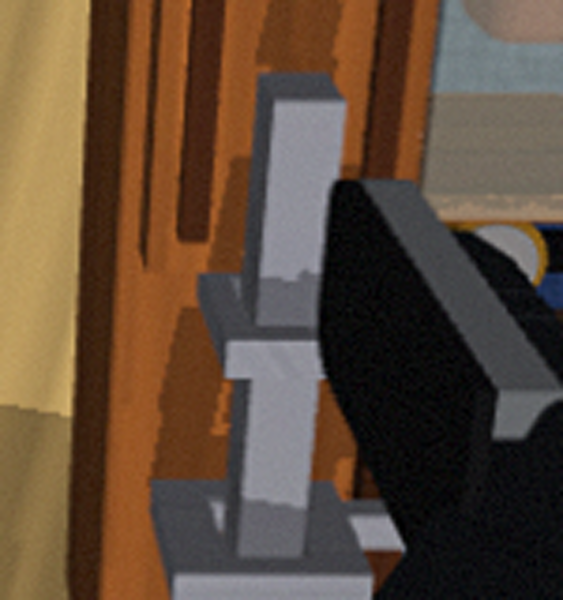

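The crop shows the top edge of the bar's tail at row 98, columns 275–345, and lug_a's top mouth edge at row 342.

Run:
```python
from h import *
import pickle
o=pickle.load(open("o4.pkl","rb"))
A=np.array([[275,98],[345,99],[226,342]])/3.75+[340,270]
P=world("wrist",A,[.096,.096,.105],o)[:,:2]-[.5434,-.0377]
t=np.radians(11.46);c=np.c_[P@[np.cos(t),np.sin(t)],P@[-np.sin(t),np.cos(t)]]*1000
print(c.round(1),"tail-luga",(c[:2,1].mean()-c[2,1]).round(1))
if abs(c[:2,1].mean()-c[2,1]-56)<2: print(robot.close_job())
```

```text
[[ -8.3  66.8]
 [  7.3  66.6]
 [-17.3   9.9]] tail-luga 56.7
the job is handed in; nothing more can be done
None
```

The case is locked and handed in: the bar runs through all three lugs and stopped firmly at the closed end (about 10 N), with 56.7 mm measured standing out before lug_a against the 56 mm specified. I released everything, and the clock, mug and vase were not touched.

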